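# Grade the click-stop plungers by squeeze

## Task

Four look-alike sprung plungers lie on the rubber mat; find out how stiff each is by pinching it end to end with the same light squeeze and seeing how far its pin goes in. Lay the stiffest one on the steel saddle stand, centred with its barrel down between the cheeks, and lay the softest, which is worn out, flat in the shallow steel tray. Leave the other two lying on the mat, and do not shift or knock over the beaker, can, eyepiece or flask.

Things in the scene. Friction and masses are not known exactly. Their poses are not given: they have to be found in the camera images.
- plunger_a_mid (a point): one of four look-alike sprung plungers on the mat: square aluminium barrel 42 x 22 x 22 mm with three dark rings, and a round steel pin, 11 mm across, standing 16 mm out of the middle of one end. This point is the barrel's centre (but for a judge's mark of microns in y, too small to read), 11 mm above its underside; x points along the barrel to the pin (pin tip at x = +37 mm), z up.
- plunger_a: same plunger, 70 g: origin mid-underside of the barrel, x towards the pin. The pin slides in against a spring, up to 14 mm, in proportion to the push. The four hidden springs are about 1 to 6 N per mm, each over 1.4 times the next; they are shuffled. Pinched end to end by the same squeeze of 8 to 17 N they shorten differently (at 12 N, 2 to 9 mm).
- plunger_b_mid (a point): one of four look-alike sprung plungers on the mat: square aluminium barrel 42 x 22 x 22 mm with three dark rings, and a round steel pin, 11 mm across, standing 16 mm out of the middle of one end. This point is the barrel's centre (but for a judge's mark of microns in y, too small to read), 11 mm above its underside; x points along the barrel to the pin (pin tip at x = +37 mm), z up.
- plunger_b: same plunger, 70 g: origin mid-underside of the barrel, x towards the pin. The pin slides in against a spring, up to 14 mm, in proportion to the push. The four hidden springs are about 1 to 6 N per mm, each over 1.4 times the next; they are shuffled. Pinched end to end by the same squeeze of 8 to 17 N they shorten differently (at 12 N, 2 to 9 mm).
- plunger_c_mid (a point): one of four look-alike sprung plungers on the mat: square aluminium barrel 42 x 22 x 22 mm with three dark rings, and a round steel pin, 11 mm across, standing 16 mm out of the middle of one end. This point is the barrel's centre (but for a judge's mark of microns in y, too small to read), 11 mm above its underside; x points along the barrel to the pin (pin tip at x = +37 mm), z up.
- plunger_c: same plunger, 70 g: origin mid-underside of the barrel, x towards the pin. The pin slides in against a spring, up to 14 mm, in proportion to the push. The four hidden springs are about 1 to 6 N per mm, each over 1.4 times the next; they are shuffled. Pinched end to end by the same squeeze of 8 to 17 N they shorten differently (at 12 N, 2 to 9 mm).
- plunger_d_mid (a point): one of four look-alike sprung plungers on the mat: square aluminium barrel 42 x 22 x 22 mm with three dark rings, and a round steel pin, 11 mm across, standing 16 mm out of the middle of one end. This point is the barrel's centre (but for a judge's mark of microns in y, too small to read), 11 mm above its underside; x points along the barrel to the pin (pin tip at x = +37 mm), z up.
- plunger_d: same plunger, 70 g: origin mid-underside of the barrel, x towards the pin. The pin slides in against a spring, up to 14 mm, in proportion to the push. The four hidden springs are about 1 to 6 N per mm, each over 1.4 times the next; they are shuffled. Pinched end to end by the same squeeze of 8 to 17 N they shorten differently (at 12 N, 2 to 9 mm).
- mat: black rubber mat fixed on the bench, 130 mm (x) by 270 mm (y), 3 mm thick; origin at the centre of its underside, z up. The plungers lie side by side in a row along its y, about 60 mm apart, barrels along its x within 0.25 rad, pins towards +x
- saddle: dark steel saddle stand fixed on the bench: block 26 mm long (x), 40 mm wide (y), flat seat 18 mm above the bench between two cheeks that rise to 24 mm; the cheeks run along x, 28 mm apart inside, so a barrel lies in along x, pin either way. A 5 mm foot reaches 47 mm to either side in y. Origin at the centre of its underside, z up
- beaker: glass beaker, 60 mm across, 70 mm high, standing loose; origin at the centre of its underside; bystander
- can: black objective can with a white cap, 37 mm across, 64 mm high, standing loose; origin at the centre of its underside; bystander
- eyepiece: black microscope eyepiece, 36 mm across, 43 mm high, standing loose; origin at the centre of its underside; bystander
- flask: conical glass flask, 62 mm across, 102 mm high, standing loose; origin at the centre of its underside; bystander
- tray: shallow steel instrument tray fixed on the bench, 76 mm (x) by 96 mm (y) outside, 70 by 90 mm inside; floor 3 mm and rim 14 mm above the bench; origin at the centre of its underside, z up
Things that resemble listed ones, but are neither listed nor needed, are in the scene too. What is shaped like the saddle but green, pink or turquoise is not meant.

How it is judged:
By the outcome, as a careful person would: the job done as asked, in the order asked, and still so for the second after the job is handed in, with the robot touching nothing.
It also fails if it takes over 72 s, if anything falls off the work surface, if the arm or the gripper's body presses on something with over 40 N, if the wrist force passes 120 N, or if a joint passes its speed limit or range.

## Robot

A 6-joint arm with a two-finger parallel gripper is mounted at the origin on a cart in front of the work surface, level with it; the furniture and walls round the work are solid. World frame = base frame: x ahead of the robot, y to its left, z up, the work surface at z = 0. Lengths are in m, angles in rad, forces in N, time in s.
With the tool pointing down it reaches from about 0.35 to 0.925 m from the base axis. Payload 6.4 kg.
Tool frame: the origin (TCP) lies at the very end of the fingers, on their centre line; the grasp point (between the pads) lies 19 mm behind it; z points along the fingers, y is the line along which they close (so a half turn about z gives the same grasp; the last joint's range is limited). The gripper opens to 94 mm and grips with 3 to 60 N. Pads are 16 mm wide; open, the fingers measure 119 mm over their backs; the gripper's body (75 mm by 177 mm) begins 78 mm behind the grasp point.
Start: joints at [-1.335, 0.245, 1.558, -0, 1.339, -0.174], TCP at [0.259, -0.596, 0.205] pointing down, gripper open.
Joint ranges: [-3.13, 3.13], [-1.02, 2.26], [0.13, 2.54], [-0.95, 4.09], [0.21, 2.88], [-2.74, 2.74]. Speed limits (rad/s): [2.57, 2.57, 3.14, 3.14, 3.14, 3.14].

## Interface

Orientations are given as a 3x3 rotation matrix whose columns are the frame's x, y, z axes.
In Python, from bench import robot gives the robot as it stands. The module is installed in compiled form; this text tells all that it offers.
- The arm moves only by the tool apply_moves, never from a script. Its argument "steps" is a list of rows, each a list of 5 numbers: the shift along the tool's x, y, z in m, then the turn about the tool's z in degrees, then the gripper's target within -1 to 1 (fully open at 1, half-way at 0, shut at -1). A call has 1 to 8 rows; each row is the pose to reach, as a shift and turn from the pose commanded when the call began, along the tool's axes at that moment; what a row does not reach only later rows make up. A row lasts 1/10 s, in which the tool goes at most 50 mm and 8.59 degrees, less where a joint would pass 70% of its speed; a pose out of reach is approached as far as the arm can. A call with a gripper value outside its range is refused whole. The fingers move at their own pace and stop on an object; "squeeze" is the grip in N (left out, the last holds). Time passes only in rows, so rows that repeat a pose let the fingers close. It gives the time, the measured TCP pose, the force, the opening and the grip force at its end, in the units of the state.
- robot.state(): the state, without advancing time (a new reading comes with each control period).
- robot.get_image(name): name is "scene" or "side" or "wrist"; returns a dict with "image" (384x512x3 uint8, blue, green, red), "range_z" (384x512 float32, m along the optical axis (not along the pixel's ray), 0 where there is no reading), "fx", "fy", "cx", "cy" (pixels), "pose" (4x4, takes a point from camera to world coordinates). Camera axes: x right, y up, looking along -z (the intrinsics and any distortion apply to the point x, -y, -z); pixel columns grow to the right and rows downward; lengths in m; the calibration is good to about 2 mm. A picture is of the moment at which its call begins.
- robot.hand_in(): hands the job in; it is judged then, once.
The state is a dict: "time_s": time; "joint_positions": joint angles; "qvel": joint speeds; "joint_efforts": joint torques, N m; "tool_pos": TCP position; "tool_rot": TCP orientation; "wrist_force": force on the tool from outside, world axes, zero at the start; "ft_torque": the same for the moment, N m; "width": finger opening in m; "grip_force": force on a finger pad.
Only numpy, scipy, OpenCV 4.12 (cv2) and the standard library are available. Lean on these libraries where they do the work, as an engineer would, in place of code of your own. Each camera call takes 0.05 s, during which the arm holds its last target. There are 200 camera calls.

## Working session

There is one attempt and no reset: what is moved stays moved. The work goes in short steps, Python scripts to look and compute and a tool call to move; the robot and the scene stay as the last step left them, time stands still between calls to the robot, and variables do not carry over. Pictures are saved under pics/ and viewed, at most 10 in all, crops included, and the job is handed in when it is done.

Besides the shell and the picture viewer there is one more tool, called after "Emit:" as name([rows], argument=value, ...), one row to a line, values as JSON. apply_moves: Moves the arm, as the interface text tells. Its arguments: {"type":"object","properties":{"steps":{"type":"array"},"squeeze":{"type":"number"}},"required":["steps"]}

```bash
mkdir -p pics
cat > h.py <<'E'
import numpy as np, cv2
from bench import robot
def cloud(im):
    z=im["range_z"].astype(float); v,u=np.mgrid[0:z.shape[0],0:z.shape[1]]
    p=np.stack([(u-im["cx"])/im["fx"]*z,-(v-im["cy"])/im["fy"]*z,-z,np.ones_like(z)],-1)
    w=(p@np.array(im["pose"]).T)[...,:3]; w[z==0]=np.nan
    return w
def ray(im,u,v,h):
    T=np.array(im["pose"]); d=T[:3,:3]@np.array([(u-im["cx"])/im["fx"],-(v-im["cy"])/im["fy"],-1]); o=T[:3,3]
    return o+d*(h-o[2])/d[2]
def proj(im,p):
    T=np.array(im["pose"]); c=T[:3,:3].T@(np.array(p)-T[:3,3]); return im["cx"]+im["fx"]*c[0]/-c[2], im["cy"]-im["fy"]*c[1]/-c[2]
E
python3 - <<'E'
from h import *
import pickle
for n in ["scene","side"]:
    im=robot.get_image(n); cv2.imwrite(f"pics/{n}0.png",cv2.resize(im["image"],(800,600),interpolation=cv2.INTER_CUBIC)); pickle.dump(im,open(n+"0.pkl","wb"))
    print(n,im["pose"],im["fx"],[k for k in im])
s=robot.state(); print(s)
E
```

```text
scene [[-0.69647808  0.34087548 -0.63144453 -0.18563056]
 [-0.71738035 -0.35141695  0.60155762  0.67205733]
 [-0.01684406  0.87195759  0.48929157  0.65132922]
 [ 0.          0.          0.          1.        ]] 423.3911819922806 ['image', 'range_z', 'fx', 'fy', 'cx', 'cy', 'pose']
side [[ 0.96034404  0.1801075  -0.21283938  0.36404665]
 [-0.27843534  0.65946654 -0.6982676  -0.79603007]
 [ 0.01459722  0.72983914  0.68346306  0.74056149]
 [ 0.          0.          0.          1.        ]] 376.2060694234988 ['image', 'range_z', 'fx', 'fy', 'cx', 'cy', 'pose']
{'time_s': 0.1, 'joint_positions': array([-1.33509060e+00,  2.45752749e-01,  1.55884851e+00,  2.82868938e-06,
        1.33868058e+00, -1.74099686e-01]), 'qvel': array([-0.00052589, -0.00343706, -0.00312414, -0.00086385,  0.00084722,
       -0.00228597]), 'joint_efforts': array([-4.15392524e-04, -4.16910446e+01, -3.15528238e+01,  6.87358878e-02,
        3.09294672e-02, -4.65698315e-05]), 'tool_pos': array([ 0.25886326, -0.59566353,  0.20447354]), 'tool_rot': array([[ 9.17198689e-01,  3.98429933e-01, -3.91795385e-04],
       [ 3.98430016e-01, -9.17197265e-01,  1.64311313e-03],
       [ 2.95311800e-04, -1.66316425e-03, -9.99998573e-01]]), 'wrist_force': array([-0.56116218,  0.23400675, -0.06384479]), 'ft_torque': array([ 0.02225848, -0.00840209, -0.00672497]), 'grip_force': 0.0, 'width': 0.09371780601236646}
```

View pics/scene0.png

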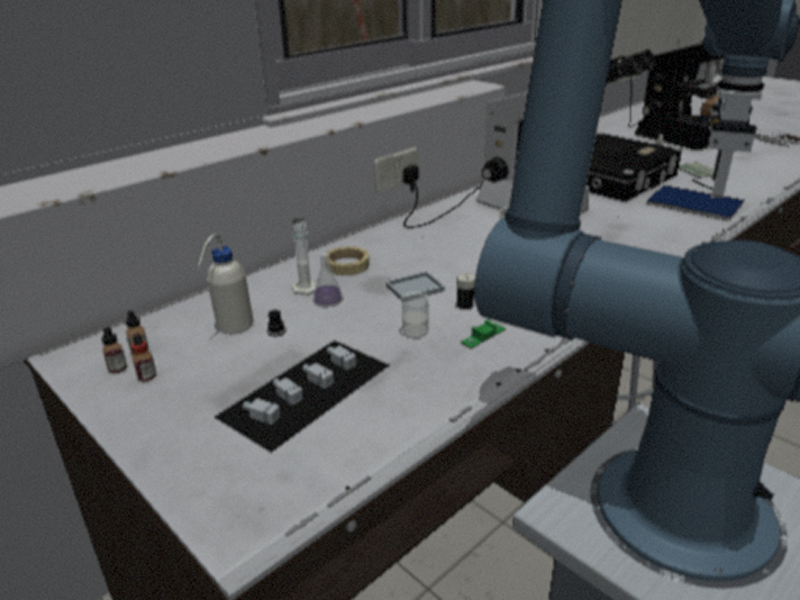

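View pics/side0.png

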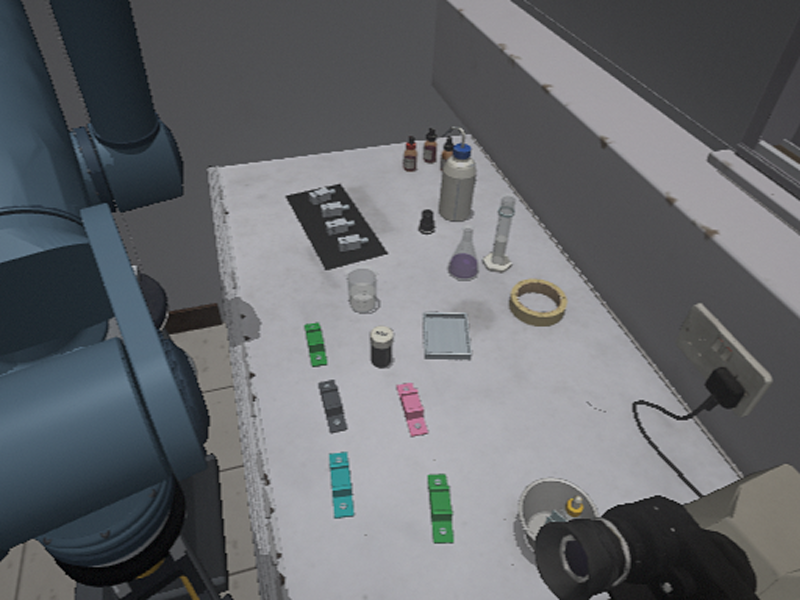

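The scene view (800 px wide) shows the mat with plungers at about (262,410), (288,390), (318,373) and (342,355). In the side view they are at (320,195), (334,209), (340,226) and (351,242).

Saddle candidates in the side view are green (316,344), dark (332,405), pink (411,408), turquoise (341,484) and green (440,508). I choose the dark steel one at (332,405). The tray is at (446,335).

Run:
```python
from h import *
import pickle
im=pickle.load(open("side0.pkl","rb")); w=cloud(im); g=im["image"].astype(int); s=512/800
def reg(name,u0,v0,u1,v1,cond):
    a,b,c,d=[int(x*s) for x in (u0,v0,u1,v1)]
    W=w[b:d,a:c].reshape(-1,3); G=g[b:d,a:c].reshape(-1,3); m=cond(W,G)&~np.isnan(W[:,0])
    P=W[m]; 
    if len(P)<5: print(name,len(P)); return
    lo,hi=np.percentile(P,[2,98],axis=0); r=cv2.minAreaRect((P[:,:2]*1000).astype(np.float32))
    print(name,len(P),"med",P.mean(0).round(4),"lo",lo.round(4),"hi",hi.round(4),"rect",np.round(r[0],1),np.round(r[1],1),round(r[2],1))
dark=lambda W,G:(G.max(1)<90)
reg("mat",280,180,390,272,lambda W,G:(G.max(1)<60)&(W[:,2]<.012))
for n,b in zip("1234",[(300,183,345,207),(315,198,355,220),(320,215,362,236),(330,231,375,254)]):
    reg("pl"+n,*b,lambda W,G:(G.min(1)>75)&(W[:,2]>.012))
reg("saddle",312,375,352,435,dark)
reg("saddle seat",312,375,352,435,lambda W,G:(W[:,2]>.012))
reg("tray",415,305,480,365,lambda W,G:(W[:,2]>.006))
for n,b in dict(beaker=(340,265,385,315),can=(365,320,400,370),eye=(415,205,440,235),flask=(445,225,482,282),greens=(300,315,330,370),pink=(392,375,430,440),bottle=(435,140,480,222)).items():
    reg(n,*b,lambda W,G:(W[:,2]>.012))
cv2.imwrite("pics/crop.png",np.hstack([cv2.resize(im["image"][int(370*s):int(440*s),int(300*s):int(370*s)],(400,400)),cv2.resize(im["image"][int(175*s):int(275*s),int(280*s):int(380*s)],(400,400))]))
```

```text
mat 1331 med [0.5387 0.1684 0.0043] lo [0.4743 0.0565 0.0014] hi [0.6116 0.3121 0.0074] rect [542.1 188.6] [127.5 273.1] 7.3
pl1 108 med [0.5376 0.2607 0.024 ] lo [0.5116 0.218  0.014 ] hi [0.5648 0.2876 0.0296] rect [538.1 254.7] [76.4 55.8] 89.2
pl2 117 med [0.5463 0.2219 0.0219] lo [0.517  0.205  0.0128] hi [0.5799 0.2694 0.0282] rect [549.3 222.5] [ 53.8 102.1] 33.9
pl3 109 med [0.548  0.1556 0.0227] lo [0.5236 0.1104 0.0131] hi [0.5776 0.2008 0.0287] rect [549.6 156.4] [ 52.5 106.6] 44.7
pl4 115 med [0.5586 0.0999 0.0223] lo [0.5315 0.0878 0.0129] hi [0.5917 0.1498 0.0288] rect [560.8 122. ] [57.8 71. ] 8.8
saddle 315 med [ 0.4403 -0.2717  0.014 ] lo [ 0.4293 -0.3099  0.0037] hi [ 0.4519 -0.221   0.0258] rect [ 441.2 -264.2] [24.1 93.5] 0.1
saddle seat 194 med [ 0.4419 -0.2653  0.0204] lo [ 0.4296 -0.2845  0.0127] hi [ 0.4543 -0.2449  0.027 ] rect [ 442.  -264.3] [42.  25.8] 89.0
tray 297 med [ 0.6589 -0.1787  0.0115] lo [ 0.6111 -0.2318  0.0061] hi [ 0.7039 -0.1244  0.0168] rect [ 658.2 -177.7] [98.8 77.2] 73.3
beaker 479 med [ 0.5409 -0.0624  0.0475] lo [ 0.5178 -0.0855  0.013
[... 157 characters left out ...]
0669] rect [ 537.8 -196.9] [34.7 34.3] 74.7
eye 102 med [0.7231 0.1146 0.0295] lo [0.7105 0.1044 0.0126] hi [0.7361 0.1309 0.0439] rect [723.3 117.3] [28.1 29.7] 11.1
flask 411 med [ 0.7442 -0.0336  0.0492] lo [ 0.7225 -0.0501  0.0136] hi [ 0.7681 -0.0132  0.1017] rect [746.7 -30.2] [43.7 53.8] 86.9
greens 148 med [ 0.4414 -0.1362  0.0207] lo [ 0.4291 -0.1557  0.0138] hi [ 0.454  -0.1157  0.0277] rect [ 441.7 -134.9] [42.5 25.6] 87.4
pink 197 med [ 0.5559 -0.3029  0.0203] lo [ 0.5435 -0.3222  0.0136] hi [ 0.5692 -0.2825  0.0269] rect [ 556.4 -301.8] [42.7 26.1] 86.2
bottle 994 med [0.7998 0.1642 0.0845] lo [0.7691 0.1258 0.0153] hi [0.8468 0.3671 0.1574] rect [844.3 286.9] [341.2 103.2] 64.7
```

View pics/crop.png

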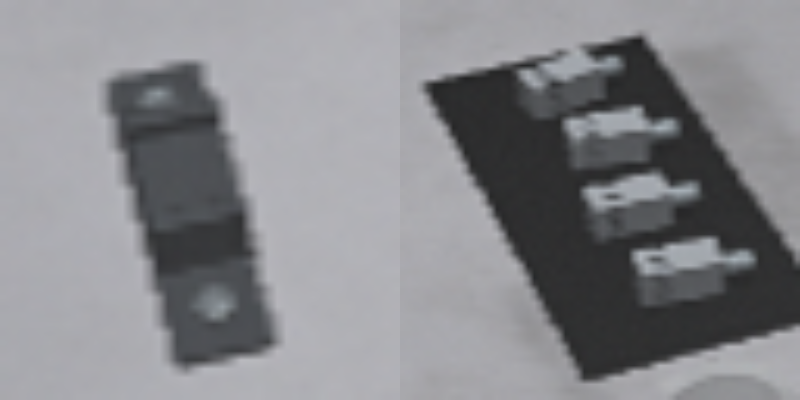

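The dark saddle is confirmed, with its centre near (0.441,-0.264). The four plungers have their pins towards +x. I'll fly the wrist camera over the mat.

```bash
cat >> h.py <<'E'
def plan(p,yaw=None,cur=None):
    "shift in tool axes and turn (deg) to bring TCP to p, tool y axis to world yaw (mod 180)"
    s=robot.state(); R=s["tool_rot"]; d=R.T@(np.array(p)-s["tool_pos"])
    t=0.
    if yaw is not None:
        y=np.degrees(np.arctan2(R[1,1],R[0,1])); t=-((yaw-y+90)%180-90)
    print("t",round(s["time_s"],2),"shift",d.round(4),"turn",round(t,2),"pos",s["tool_pos"].round(4),"w",round(s["width"],4),"j6",s["joint_positions"][5].round(2),"R",R[:,1].round(4))
E
python3 -c "
from h import *
plan([.40,-.24,.27],-20); plan([.52,.18,.27],7)"
```

```text
t 0.1 shift [ 0.2712 -0.2701 -0.065 ] turn -46.52 pos [ 0.2589 -0.5957  0.2045] w 0.0937 j6 -0.17 R [ 0.3984 -0.9172 -0.0017]
t 0.1 shift [ 0.5486 -0.6075 -0.0644] turn -73.52 pos [ 0.2589 -0.5957  0.2045] w 0.0937 j6 -0.17 R [ 0.3984 -0.9172 -0.0017]
```

Emit:
apply_moves([
  [0.27,-0.27,-0.065,-46,1],
  [0.27,-0.27,-0.065,-46,1],
  [0.27,-0.27,-0.065,-46,1],
  [0.27,-0.27,-0.065,-46,1],
  [0.27,-0.27,-0.065,-46,1],
  [0.27,-0.27,-0.065,-46,1],
  [0.27,-0.27,-0.065,-46,1],
  [0.27,-0.27,-0.065,-46,1],
])

```text
time_s: 0.9
tool_pos: [0.3995, -0.2384, 0.2707]
tool_rot: [[0.35, 0.937, 0.0], [0.937, -0.35, 0.0], [0.0, 0.0, -1.0]]
wrist_force: [1.0, -0.1, 0.2]
width: 0.0942
grip_force: 0.0
```

```bash
python3 -c "
from h import *
import pickle
im=robot.get_image('wrist'); pickle.dump(im,open('w1.pkl','wb')); cv2.imwrite('pics/w1.png',im['image'])
plan([.53,.16,.27],7)
print(im['pose'],im['fx'])
"
```

```text
t 0.95 shift [ 0.4155 -0.0158  0.0027] turn -27.24 pos [ 0.4011 -0.2353  0.2718] w 0.0942 j6 -0.42 R [ 0.9383 -0.3459  0.0021]
[[ 9.36777557e-01  3.38284373e-01  8.95069365e-02  4.26030980e-01]
 [-3.49924270e-01  9.06270048e-01  2.37123607e-01 -1.69403973e-01]
 [-9.02244929e-04 -2.53452723e-01  9.67347354e-01  4.50405362e-01]
 [ 0.00000000e+00  0.00000000e+00  0.00000000e+00  1.00000000e+00]] 281.0392156201955
```

View pics/w1.png

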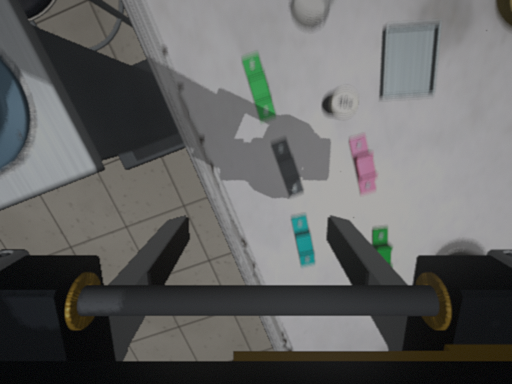

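The wrist view shows the dark saddle at (287,167), the tray at (409,60) and the can at (341,101). Next I go over the mat and measure the saddle and tray from this picture.

Emit:
apply_moves([
  [0.36,-0.015,0.0,-27,1],
  [0.36,-0.015,0.0,-27,1],
  [0.36,-0.015,0.0,-27,1],
  [0.36,-0.015,0.0,-27,1],
  [0.36,-0.015,0.0,-27,1],
  [0.36,-0.015,0.0,-27,1],
  [0.36,-0.015,0.0,-27,1],
  [0.36,-0.015,0.0,-27,1],
])

```text
time_s: 1.75
tool_pos: [0.5114, 0.1051, 0.2698]
tool_rot: [[-0.118, 0.993, -0.001], [0.993, 0.118, 0.001], [0.001, -0.001, -1.0]]
wrist_force: [0.0, 0.2, -1.0]
width: 0.0939
grip_force: 0.0
```

```bash
cat > meas.py <<'E'
from h import *
import sys,pickle
def rect(im,box,cond,h):
    a,b,c,d=box; g=im["image"].astype(int); m=np.zeros(g.shape[:2],np.uint8); m[b:d,a:c]=cond(g)[b:d,a:c]
    n,l,st,ce=cv2.connectedComponentsWithStats(m); k=1+np.argmax(st[1:,4]); 
    cs,_=cv2.findContours((l==k).astype(np.uint8),cv2.RETR_EXTERNAL,cv2.CHAIN_APPROX_NONE)
    P=np.array([ray(im,u,v,h)[:2] for u,v in cs[0][:,0]])*1000
    return cv2.minAreaRect(P.astype(np.float32)),(l==k)
def plungers(im,show=False):
    "bright blobs on mat: barrel centre & axis; top at h=.025"
    g=im["image"].astype(int); w=cloud(im)
    m=((g.min(2)>85)&(w[...,2]>.009)&(w[...,2]<.045)&(w[...,0]>.44)&(w[...,0]<.65)&(w[...,1]>.03)&(w[...,1]<.34)).astype(np.uint8)
    n,l,st,ce=cv2.connectedComponentsWithStats(m); out=[]
    for k in range(1,n):
        if st[k,4]<60: continue
        v,u=np.where((l==k)&(w[...,2]>.0185)); P=np.array([ray(im,a,b,.025)[:2] for a,b in zip(u,v)])*1000
        r=cv2.minAreaRect(P.astype(np.float32)); out.append((ce[k].round(0),st[k,4],np.round(r[0],1),np.round(r[1],1),round(r[2],1),w[l==k][:,2].max().round(4)))
    return out
E
python3 - <<'E'
from meas import *
w1=pickle.load(open('w1.pkl','rb'))
g=w1["image"]; print(g[167,287],g[60,409],g[40,440])
W=cloud(w1)
for nm,(a,b,c,d),lo,hi,h in [("saddle",(262,130,312,205),.011,.035,.024),("tray",(370,10,450,110),.0085,.03,.014)]:
    m=(W[...,2]>lo)&(W[...,2]<hi); M=np.zeros(m.shape,bool); M[b:d,a:c]=m[b:d,a:c]
    v,u=np.where(M); P=np.array([ray(w1,x,y,h)[:2] for x,y in zip(u,v)])*1000
    print(nm,len(P),cv2.minAreaRect(P.astype(np.float32)),W[M].min(0),W[M].max(0))
r,_=rect(w1,(262,130,312,205),lambda g:g.max(2)<75,.01); print("sad dark",r)
im=robot.get_image('wrist'); pickle.dump(im,open('w2.pkl','wb')); cv2.imwrite('pics/w2.png',im['image'])
for o in plungers(im): print(o)
plan([.53,.16,.27],7)
E
```

```text
[59 57 56] [144 140 132] [130 130 130]
saddle 440 ((440.3838806152344, -262.82415771484375), (41.696475982666016, 25.493810653686523), 89.85411071777344) [ 0.42759567 -0.2836722   0.01220018] [ 0.45355818 -0.24371061  0.0260816 ]
tray 861 ((654.898193359375, -177.0038604736328), (96.6352767944336, 78.54389190673828), 72.94731140136719) [ 0.60551437 -0.23396033  0.00850116] [ 0.70712132 -0.12075313  0.01706354]
sad dark ((442.4457702636719, -258.2193298339844), (86.07308959960938, 24.5387020111084), 89.72037506103516)
(array([289.,  46.]), np.int32(590), array([537.1, 278.7]), array([56. , 21.2]), 19.5, np.float64(0.0286))
(array([293.,  91.]), np.int32(533), array([551.5, 220.7]), array([55.9, 22. ]), 0.4, np.float64(0.0281))
(array([285., 133.]), np.int32(458), array([549.5, 160.8]), array([55. , 20.4]), 6.8, np.float64(0.0285))
(array([287., 173.]), np.int32(395), array([562.1, 101.3]), array([55.6, 21.2]), 0.4, np.float64(0.0278))
t 1.8 shift [ 0.0531  0.0251 -0.0002] turn -0.26 pos [0.5113 0.1044 0.2698] w 0.094 j6 -0.13 R [ 0.9931  0.1173 -0.0011]
```

View pics/w2.png

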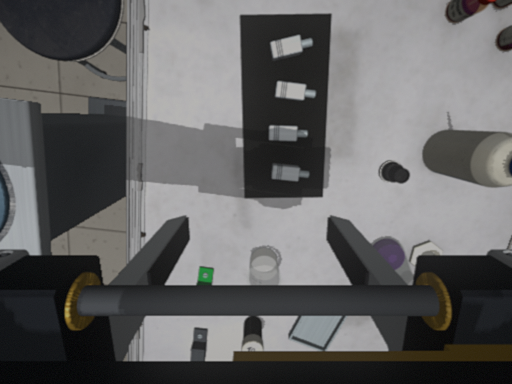

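The four plungers show at (289,46), (293,91), (285,133) and (287,173), each about 56 x 21 mm with top at 0.028, which matches the given sizes. I call them P1 to P4 and start with P4.

```bash
python3 -c "
from h import *
plan([.562,.1013,.045],0.4);plan([.562,.1013,.007],0.4)"
```

```text
t 1.8 shift [-0.0091  0.0502  0.2247] turn 6.34 pos [0.5113 0.1044 0.2698] w 0.094 j6 -0.13 R [ 0.9931  0.1173 -0.0011]
t 1.8 shift [-0.0092  0.0502  0.2627] turn 6.34 pos [0.5113 0.1044 0.2698] w 0.094 j6 -0.13 R [ 0.9931  0.1173 -0.0011]
```

Emit:
apply_moves([
  [-0.009,0.05,0.05,6.3,1],
  [-0.009,0.05,0.1,6.3,1],
  [-0.009,0.05,0.15,6.3,1],
  [-0.009,0.05,0.19,6.3,1],
  [-0.009,0.05,0.215,6.3,1],
  [-0.009,0.05,0.24,6.3,1],
  [-0.009,0.05,0.255,6.3,1],
  [-0.009,0.05,0.262,6.3,1],
])

```text
time_s: 2.6
tool_pos: [0.561, 0.097, 0.0071]
tool_rot: [[-0.002, 1.0, -0.002], [1.0, 0.002, -0.0], [-0.0, -0.002, -1.0]]
wrist_force: [0.8, 0.1, 0.6]
width: 0.0939
grip_force: 0.0
```

Emit:
apply_moves([
  [0,0,0,0,-1],
  [0,0,0,0,-1],
  [0,0,0,0,-1],
  [0,0,0,0,-1],
  [0,0,0,0,-1],
  [0,0,0,0,-1],
  [0,0,0,0,-1],
  [0,0,0,0,-1],
], squeeze=12)

```text
time_s: 3.4
tool_pos: [0.562, 0.0982, 0.0092]
tool_rot: [[-0.003, 1.0, -0.0], [1.0, 0.003, -0.0], [-0.0, -0.0, -1.0]]
wrist_force: [-3.3, -0.8, 6.0]
width: 0.0562
grip_force: 12.0
```

```bash
python3 -c "
from h import *
im=robot.get_image('wrist');cv2.imwrite('pics/g4.png',im['image'])
im=robot.get_image('side');cv2.imwrite('pics/g4s.png',im['image'])
plan([.562,.1013,.007],0.4);s=robot.state();print(s['grip_force'],s['wrist_force'])"
```

```text
t 3.5 shift [0.0031 0.     0.0022] turn -0.21 pos [0.562  0.0982 0.0092] w 0.0566 j6 -0.03 R [ 1.0e+00  3.3e-03 -1.0e-04]
11.99438989162445 [-3.04268571 -0.64518436  5.96244581]
```

View pics/g4.png

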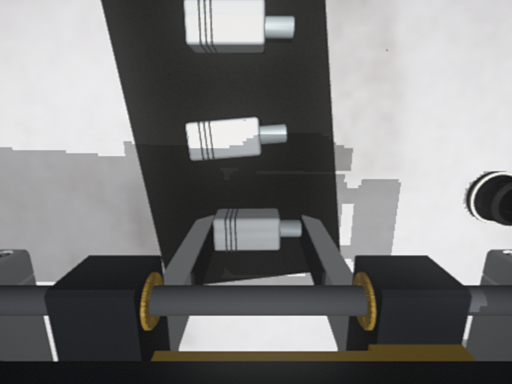

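P4, at (260,229), sits squarely between the pads. There is a 6 N push from below, so I'll lift it slightly for a clean reading.

Emit:
apply_moves([
  [0,0,-0.005,0,-1],
  [0,0,-0.01,0,-1],
  [0,0,-0.015,0,-1],
  [0,0,-0.015,0,-1],
  [0,0,-0.015,0,-1],
  [0,0,-0.015,0,-1],
])

```text
time_s: 4.1
tool_pos: [0.5617, 0.0982, 0.0233]
tool_rot: [[-0.003, 1.0, -0.0], [1.0, 0.003, 0.0], [0.0, -0.0, -1.0]]
wrist_force: [-0.2, -0.0, -0.8]
width: 0.0556
grip_force: 12.0
```

```bash
python3 -c "
from h import *
im=robot.get_image('wrist');cv2.imwrite('pics/g4b.png',im['image'])
plan([.562,.1013,.007],0.4);s=robot.state();print(s['grip_force'],s['wrist_force'])"
```

```text
t 4.15 shift [0.0032 0.0003 0.0162] turn -0.22 pos [0.5617 0.0981 0.0232] w 0.0559 j6 -0.03 R [ 1.0e+00  3.1e-03 -5.0e-04]
11.99422225356102 [-0.07585201 -0.0214084  -1.32574628]
```

View pics/g4b.png

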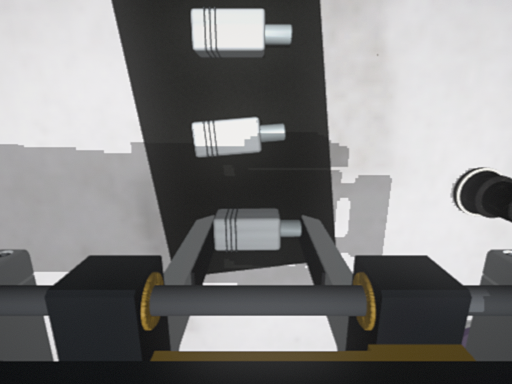

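Lifted clean: 12 N gives a width of 55.7 mm, about 2.3 mm of shortening. I'll put it back and test the next.

Emit:
apply_moves([
  [0,0,0.005,0,-1],
  [0,0,0.01,0,-1],
  [0,0,0.013,0,-1],
  [0,0,0.013,0,-1],
  [0,0,0.013,0,0.5],
  [0,0,0.013,0,0.9],
  [0,0,0.013,0,1],
  [0,0,0.013,0,1],
])

```text
time_s: 4.95
tool_pos: [0.5621, 0.0981, 0.0107]
tool_rot: [[-0.003, 1.0, 0.0], [1.0, 0.003, -0.0], [-0.0, 0.0, -1.0]]
wrist_force: [0.6, 0.1, -0.6]
width: 0.0847
grip_force: 0.0
```

Emit:
apply_moves([
  [0,0,-0.04,0,1],
  [0,0,-0.08,0,1],
  [0,0,-0.11,0,1],
  [0,0,-0.11,0,1],
])

```text
time_s: 5.35
tool_pos: [0.5655, 0.0981, 0.126]
tool_rot: [[-0.003, 1.0, 0.01], [1.0, 0.003, -0.0], [-0.0, 0.01, -1.0]]
wrist_force: [0.4, -0.0, 0.8]
width: 0.0937
grip_force: 0.0
```

```bash
python3 -c "
from meas import *
im=robot.get_image('wrist')
for o in plungers(im): print(o)
plan([.5495,.1608,.01],6.8);s=robot.state();print(s['grip_force'],s['wrist_force'])"
```

```text
(array([210.,   5.]), np.int32(355), array([529.7, 265.3]), array([37.6, 10.9]), 0.3, np.float64(0.0279))
(array([238.,  63.]), np.int32(1347), array([552.3, 220.2]), array([57.1, 21.3]), 0.2, np.float64(0.0283))
(array([236., 129.]), np.int32(1080), array([549.8, 160.5]), array([56.7, 21.4]), 4.8, np.float64(0.0276))
(array([248., 188.]), np.int32(882), array([561.2, 100.9]), array([55.7, 21.2]), 0.1, np.float64(0.0277))
t 5.4 shift [ 0.0627 -0.0145  0.1129] turn -6.62 pos [0.5636 0.0981 0.123 ] w 0.0938 j6 -0.03 R [1.     0.0032 0.0052]
0.0 [-0.09264451  0.66317786 -0.67142082]
```

Emit:
apply_moves([
  [0.0625,-0.0125,0.0,-5.8,1],
  [0.0625,-0.0125,0.03,-5.8,1],
  [0.0625,-0.0125,0.07,-5.8,1],
  [0.0625,-0.0125,0.1,-5.8,1],
  [0.0625,-0.0125,0.11,-5.8,1],
  [0.0625,-0.0125,0.11,-5.8,1],
])

```text
time_s: 6.0
tool_pos: [0.5469, 0.1603, 0.0078]
tool_rot: [[-0.104, 0.995, -0.006], [0.995, 0.104, -0.0], [0.0, -0.006, -1.0]]
wrist_force: [0.1, -0.0, 0.0]
width: 0.0941
grip_force: 0.0
```

Emit:
apply_moves([
  [0,0,0,0,-1],
  [0,0,0,0,-1],
  [0,0,0,0,-1],
  [0,0,0,0,-1],
  [0,0,0,0,-1],
  [0,0,0,0,-1],
  [0,0,0,0,-1],
  [0,0,0,0,-1],
], squeeze=12)

```text
time_s: 6.8
tool_pos: [0.5488, 0.1606, 0.0111]
tool_rot: [[-0.104, 0.995, -0.001], [0.995, 0.104, -0.0], [-0.0, -0.001, -1.0]]
wrist_force: [-2.8, -1.2, 6.1]
width: 0.0499
grip_force: 12.0
```

Emit:
apply_moves([
  [0,0,-0.005,0,-1],
  [0,0,-0.01,0,-1],
  [0,0,-0.015,0,-1],
  [0,0,-0.015,0,-1],
  [0,0,-0.015,0,-1],
])

```text
time_s: 7.3
tool_pos: [0.5493, 0.1606, 0.0257]
tool_rot: [[-0.104, 0.995, 0.0], [0.995, 0.104, 0.0], [0.0, 0.0, -1.0]]
wrist_force: [-0.1, -0.3, -0.2]
width: 0.0483
grip_force: 12.0
```

```bash
python3 -c "
from h import *
plan([.562,.1013,.007],0.4);s=robot.state();print(s['grip_force'],s['wrist_force'])"
```

```text
t 7.3 shift [-0.0603  0.0064  0.0187] turn 5.58 pos [0.5493 0.1606 0.0257] w 0.0483 j6 -0.02 R [9.946e-01 1.042e-01 5.000e-04]
11.985502392053604 [-0.11033788 -0.30670044 -0.23264809]
```

P3 shortens about 9.7 mm, so it is very soft. I'll put it back and go to P2.

Emit:
apply_moves([
  [0,0,0.005,0,-1],
  [0,0,0.01,0,-1],
  [0,0,0.014,0,-1],
  [0,0,0.014,0,-1],
  [0,0,0.014,0,0.3],
  [0,0,0.014,0,0.6],
  [0,0,0.014,0,1],
  [0,0,0.014,0,1],
])

```text
time_s: 8.1
tool_pos: [0.5493, 0.1606, 0.0115]
tool_rot: [[-0.104, 0.995, 0.0], [0.995, 0.104, 0.0], [0.0, 0.0, -1.0]]
wrist_force: [-0.7, 0.3, -0.9]
width: 0.0772
grip_force: 0.0
```

Emit:
apply_moves([
  [0,0,-0.04,0,1],
  [0,0,-0.08,0,1],
  [0,0,-0.11,0,1],
  [0,0,-0.11,0,1],
  [0,0,-0.11,0,1],
])

```text
time_s: 8.6
tool_pos: [0.5494, 0.1606, 0.1217]
tool_rot: [[-0.104, 0.995, 0.001], [0.995, 0.104, 0.0], [-0.0, 0.001, -1.0]]
wrist_force: [0.0, -0.3, -0.9]
width: 0.0942
grip_force: 0.0
```

```bash
python3 -c "
from meas import *
im=robot.get_image('wrist')
for o in plungers(im): print(o)
plan([.552,.2204,.012],.3);s=robot.state();print(s['grip_force'],s['wrist_force'])"
```

```text
(array([254.,  67.]), np.int32(1370), array([537.6, 278.6]), array([56.8, 21.8]), 19.1, np.float64(0.0278))
(array([262., 132.]), np.int32(1125), array([551.8, 220.5]), array([56.3, 21.5]), 0.1, np.float64(0.0276))
(array([253., 191.]), np.int32(933), array([549.3, 161.3]), array([56.8, 21. ]), 6.0, np.float64(0.0276))
(array([259., 245.]), np.int32(819), array([560.9, 101.2]), array([55.7, 21.9]), 0.9, np.float64(0.0278))
t 8.65 shift [0.0592 0.01   0.1083] turn 5.68 pos [0.5484 0.1605 0.1203] w 0.0938 j6 -0.02 R [ 0.9946  0.1041 -0.0018]
0.0 [-0.10731349  0.01399133  0.03861348]
```

Emit:
apply_moves([
  [0.0595,0.009,0.0,5.7,1],
  [0.0595,0.009,0.03,5.7,1],
  [0.0595,0.009,0.07,5.7,1],
  [0.0595,0.009,0.1,5.7,1],
  [0.0595,0.009,0.109,5.7,1],
  [0.0595,0.009,0.109,5.7,1],
])

```text
time_s: 9.25
tool_pos: [0.5497, 0.2202, 0.0097]
tool_rot: [[-0.005, 1.0, -0.006], [1.0, 0.005, -0.001], [-0.001, -0.006, -1.0]]
wrist_force: [0.1, 0.5, 0.4]
width: 0.0939
grip_force: 0.0
```

Emit:
apply_moves([
  [0,0,0,0,-1],
  [0,0,0,0,-1],
  [0,0,0,0,-1],
  [0,0,0,0,-1],
  [0,0,0,0,-1],
  [0,0,0,0,-1],
  [0,0,0,0,-1],
  [0,0,0,0,-1],
], squeeze=12)

```text
time_s: 10.05
tool_pos: [0.5515, 0.2208, 0.0131]
tool_rot: [[-0.005, 1.0, -0.001], [1.0, 0.005, -0.0], [-0.0, -0.001, -1.0]]
wrist_force: [-3.9, -0.2, 6.1]
width: 0.0527
grip_force: 12.0
```

Emit:
apply_moves([
  [0,0,-0.005,0,-1],
  [0,0,-0.01,0,-1],
  [0,0,-0.015,0,-1],
  [0,0,-0.015,0,-1],
  [0,0,-0.015,0,-1],
])

```text
time_s: 10.55
tool_pos: [0.5521, 0.2207, 0.0277]
tool_rot: [[-0.005, 1.0, 0.0], [1.0, 0.005, 0.0], [0.0, 0.0, -1.0]]
wrist_force: [0.2, 0.5, -1.2]
width: 0.0512
grip_force: 12.0
```

Emit:
apply_moves([
  [0,0,0.005,0,-1],
  [0,0,0.01,0,-1],
  [0,0,0.014,0,-1],
  [0,0,0.014,0,-1],
  [0,0,0.014,0,0.3],
  [0,0,0.014,0,0.6],
  [0,0,0.014,0,1],
  [0,0,0.014,0,1],
])

```text
time_s: 11.35
tool_pos: [0.552, 0.2207, 0.0135]
tool_rot: [[-0.005, 1.0, 0.0], [1.0, 0.005, 0.0], [0.0, 0.0, -1.0]]
wrist_force: [0.2, -0.1, -0.5]
width: 0.0799
grip_force: 0.0
```

Emit:
apply_moves([
  [0,0,-0.04,0,1],
  [0,0,-0.08,0,1],
  [0,0,-0.11,0,1],
  [0,0,-0.11,0,1],
  [0,0,-0.11,0,1],
])

```text
time_s: 11.85
tool_pos: [0.5521, 0.2208, 0.1237]
tool_rot: [[-0.005, 1.0, 0.001], [1.0, 0.005, 0.0], [0.0, 0.001, -1.0]]
wrist_force: [-0.4, -0.6, -0.9]
width: 0.0941
grip_force: 0.0
```

```bash
python3 -c "
from meas import *
im=robot.get_image('wrist')
for o in plungers(im): print(o)
plan([.5374,.2786,.012],19.2)"
```

```text
(array([239., 134.]), np.int32(1105), array([537.7, 279.2]), array([57.2, 21.4]), 19.1, np.float64(0.0274))
(array([253., 191.]), np.int32(906), array([551.6, 220.4]), array([56.3, 20.1]), 0.3, np.float64(0.0272))
(array([251., 245.]), np.int32(807), array([549.2, 161. ]), array([56.5, 22.2]), 5.1, np.float64(0.0274))
t 11.9 shift [ 0.0582 -0.0133  0.1103] turn -18.92 pos [0.5511 0.2205 0.1223] w 0.0937 j6 0.18 R [ 1.      0.0049 -0.0018]
```

P2 shortens about 6.8 mm. Now P1.

Emit:
apply_moves([
  [0.0585,-0.0145,0.0,-8.5,1],
  [0.0585,-0.0145,0.03,-17,1],
  [0.0585,-0.0145,0.06,-19,1],
  [0.0585,-0.0145,0.095,-19,1],
  [0.0585,-0.0145,0.112,-19,1],
  [0.0585,-0.0145,0.112,-19,1],
  [0.0585,-0.0145,0.112,-19,1],
])

```text
time_s: 12.6
tool_pos: [0.5373, 0.2791, 0.0115]
tool_rot: [[-0.33, 0.944, -0.0], [0.944, 0.33, -0.0], [0.0, -0.0, -1.0]]
wrist_force: [0.0, 0.8, -0.1]
width: 0.0935
grip_force: 0.0
```

Emit:
apply_moves([
  [0,0,0,0,-1],
  [0,0,0,0,-1],
  [0,0,0,0,-1],
  [0,0,0,0,-1],
  [0,0,0,0,-1],
  [0,0,0,0,-1],
  [0,0,0,0,-1],
  [0,0,0,0,-1],
], squeeze=12)

```text
time_s: 13.4
tool_pos: [0.537, 0.2791, 0.0118]
tool_rot: [[-0.33, 0.944, -0.001], [0.944, 0.33, -0.0], [-0.0, -0.001, -1.0]]
wrist_force: [-3.5, -1.7, 5.2]
width: 0.0545
grip_force: 12.0
```

Emit:
apply_moves([
  [0,0,-0.005,0,-1],
  [0,0,-0.01,0,-1],
  [0,0,-0.015,0,-1],
  [0,0,-0.015,0,-1],
  [0,0,-0.015,0,-1],
])

```text
time_s: 13.9
tool_pos: [0.5373, 0.2792, 0.0267]
tool_rot: [[-0.33, 0.944, 0.001], [0.944, 0.33, 0.0], [-0.0, 0.001, -1.0]]
wrist_force: [-0.3, 0.2, -1.5]
width: 0.0537
grip_force: 12.0
```

Emit:
apply_moves([
  [0,0,0.005,0,-1],
  [0,0,0.01,0,-1],
  [0,0,0.014,0,-1],
  [0,0,0.014,0,-1],
  [0,0,0.014,0,0.3],
  [0,0,0.014,0,0.6],
  [0,0,0.014,0,1],
  [0,0,0.014,0,1],
])

```text
time_s: 14.7
tool_pos: [0.5372, 0.2792, 0.0125]
tool_rot: [[-0.33, 0.944, 0.0], [0.944, 0.33, 0.0], [-0.0, 0.0, -1.0]]
wrist_force: [0.3, -0.3, 0.7]
width: 0.0819
grip_force: 0.0
```

Emit:
apply_moves([
  [0,0,-0.04,0,1],
  [0,0,-0.08,0,1],
  [0,0,-0.11,0,1],
  [0,0,-0.11,0,1],
  [0,0,-0.11,0,1],
])

```text
time_s: 15.2
tool_pos: [0.5373, 0.2792, 0.1228]
tool_rot: [[-0.33, 0.944, 0.001], [0.944, 0.33, 0.0], [-0.0, 0.001, -1.0]]
wrist_force: [-0.2, 0.8, 0.2]
width: 0.0942
grip_force: 0.0
```

```bash
python3 -c "
from meas import *
im=robot.get_image('wrist')
for o in plungers(im): print(o)
plan([.561,.101,.12],.4)"
```

```text
(array([253., 191.]), np.int32(831), array([536.9, 278.7]), array([56.2, 20.1]), 19.3, np.float64(0.0271))
(array([248., 243.]), np.int32(733), array([550.9, 220.6]), array([21.3, 55.5]), 89.4, np.float64(0.0276))
(array([221., 282.]), np.int32(146), array([536.8, 170.2]), array([36.9,  8.8]), 19.3, np.float64(0.027))
(array([224., 334.]), np.int32(647), array([560.8, 101.6]), array([56.5, 22.4]), 0.6, np.float64(0.0275))
t 15.25 shift [-0.1761 -0.0355  0.0013] turn 18.88 pos [0.5363 0.2789 0.1213] w 0.0942 j6 -0.04 R [ 0.9439  0.3302 -0.0019]
```

At 12 N the shortening is P4 2.3, P1 4.3, P2 6.8 and P3 9.7 mm. So P4 is stiffest and P3 softest. I'll fetch P4.

Emit:
apply_moves([
  [-0.1765,-0.037,0.0,8.5,1],
  [-0.1765,-0.037,0.0,17,1],
  [-0.1765,-0.037,0.0,18.8,1],
  [-0.1765,-0.037,0.03,18.8,1],
  [-0.1765,-0.037,0.07,18.8,1],
  [-0.1765,-0.037,0.1,18.8,1],
  [-0.1765,-0.037,0.112,18.8,1],
  [-0.1765,-0.037,0.112,18.8,1],
])

```text
time_s: 16.05
tool_pos: [0.5578, 0.1004, 0.0073]
tool_rot: [[-0.008, 1.0, -0.007], [1.0, 0.008, 0.0], [0.0, -0.007, -1.0]]
wrist_force: [0.0, 0.5, -0.5]
width: 0.0939
grip_force: 0.0
```

Emit:
apply_moves([
  [0,0,0,0,1],
  [0,0,0,0,-1],
  [0,0,0,0,-1],
  [0,0,0,0,-1],
  [0,0,0,0,-1],
  [0,0,0,0,-1],
  [0,0,0,0,-1],
  [0,0,0,0,-1],
], squeeze=9)

```text
time_s: 16.85
tool_pos: [0.5606, 0.1003, 0.0108]
tool_rot: [[-0.008, 1.0, -0.0], [1.0, 0.008, 0.0], [0.0, -0.0, -1.0]]
wrist_force: [-2.2, 0.4, 3.3]
width: 0.0565
grip_force: 9.0
```

Emit:
apply_moves([
  [0,0,-0.005,0,-1],
  [0,0,-0.02,0,-1],
  [0,0,-0.05,0,-1],
  [0,0,-0.09,0,-1],
  [0,0,-0.13,0,-1],
  [0,0,-0.14,0,-1],
  [0,0,-0.14,0,-1],
  [0,0,-0.14,0,-1],
])

```text
time_s: 17.65
tool_pos: [0.5595, 0.1003, 0.1491]
tool_rot: [[-0.008, 1.0, -0.002], [1.0, 0.008, 0.0], [0.0, -0.002, -1.0]]
wrist_force: [0.5, 0.7, -1.0]
width: 0.0562
grip_force: 9.0
```

```bash
python3 -c "
from meas import *
im=robot.get_image('wrist'); g=im['image'].astype(int); W=cloud(im); s=robot.state(); R=s['tool_rot']; t=s['tool_pos']
L=(W-t)@R
m=(abs(L[...,0])<.03)&(abs(L[...,1])<.0285)&(L[...,2]<.012)&(L[...,2]>-.04)
P=L[m]; print(len(P),np.percentile(P,[1,50,99],axis=0))
r=cv2.minAreaRect((P[P[:,2]<-.0][:,:2]*1000).astype(np.float32)); print(r)
print(*np.percentile(P[P[:,2]<np.percentile(P[:,2],30)],[2,50,98],axis=0))
plan([.449,-.262,.13],0); plan([.44,-.1,.13],0)"
```

```text
3231 [[-0.01005203 -0.02763905 -0.03691656]
 [ 0.00341096 -0.00560477 -0.01504452]
 [ 0.01145507  0.02731884  0.00314526]]
((0.3383798599243164, 0.02779388427734375), (56.80824279785156, 22.890302658081055), 89.66609954833984)
[-0.00892245 -0.0279021  -0.03801582] [ 0.00146262 -0.01367824 -0.01603811] [ 0.01029724  0.01261201 -0.0155662 ]
t 17.7 shift [-0.3614 -0.113   0.0187] turn 0.48 pos [0.5591 0.1003 0.1483] w 0.0562 j6 -0.03 R [ 1.      0.0083 -0.0037]
t 17.7 shift [-0.1993 -0.1207  0.0188] turn 0.48 pos [0.5591 0.1003 0.1483] w 0.0562 j6 -0.03 R [ 1.      0.0083 -0.0037]
```

Emit:
apply_moves([
  [-0.2,-0.11,0,0.5,-1],
  [-0.2,-0.11,0,0.5,-1],
  [-0.2,-0.11,0,0.5,-1],
  [-0.2,-0.11,0,0.5,-1],
  [-0.3,-0.11,0,0.5,-1],
  [-0.4,-0.11,0,0.5,-1],
  [-0.42,-0.11,0,0.5,-1],
  [-0.42,-0.11,0,0.5,-1],
])

```text
time_s: 18.5
tool_pos: [0.4539, -0.2765, 0.1482]
tool_rot: [[0.001, 1.0, -0.003], [1.0, -0.001, 0.003], [0.003, -0.003, -1.0]]
wrist_force: [0.8, 0.4, -0.6]
width: 0.0563
grip_force: 9.0
```

Emit:
apply_moves([
  [-0.01,0,0.02,0,-1],
  [-0.01,0,0.02,0,-1],
  [-0.01,0,0.02,0,-1],
  [-0.01,0,0.02,0,-1],
])

```text
time_s: 18.9
tool_pos: [0.4555, -0.284, 0.1302]
tool_rot: [[-0.001, 1.0, -0.001], [1.0, 0.001, 0.001], [0.001, -0.001, -1.0]]
wrist_force: [0.1, 0.1, -1.3]
width: 0.0562
grip_force: 9.0
```

```bash
cat > sad.py <<'E'
from meas import *
im=robot.get_image('wrist'); W=cloud(im); g=im['image'].astype(int)
d=np.hypot(W[...,0]-.441,W[...,1]+.2635)
pu,pv=proj(im,[.441,-.2635,.018]); print("px",pu,pv)
m=(d<.03)&(W[...,2]>.011)&(W[...,2]<.035)&(g.max(2)<110)
v,u=np.where(m); P=np.array([ray(im,a,b,.024)[:2] for a,b in zip(u,v)])*1000
print("block",len(P),cv2.minAreaRect(P.astype(np.float32)), np.percentile(W[m],[2,98],axis=0))
m=(abs(W[...,0]-.441)<.03)&(abs(W[...,1]+.2635)<.06)&(W[...,2]>-.01)&(W[...,2]<.012)&(g.max(2)<80)
v,u=np.where(m); P=np.array([ray(im,a,b,.005)[:2] for a,b in zip(u,v)])*1000
print("foot",len(P),np.percentile(P,[2,98],axis=0))
plan([.449,-.264,.06],0)
c=im['image'][100:300,150:400]; cv2.imwrite('pics/sad.png',cv2.resize(c,(750,600)))
E
python3 sad.py
```

```text
px 243.54095990797978 169.22430363141464
block 943 ((440.9369201660156, -263.06298828125), (24.490346908569336, 40.78533935546875), 0.04658501222729683) [[ 0.42882495 -0.28325061  0.01689606]
 [ 0.4530768  -0.24422534  0.02535172]]
foot 921 [[ 429.26267273 -310.63364693]
 [ 454.02133832 -217.4631881 ]]
t 18.95 shift [ 0.0202 -0.0067  0.0706] turn 0.08 pos [ 0.4557 -0.2842  0.1306] w 0.0566 j6 -0.77 R [ 1.      0.0013 -0.    ]
```

View pics/sad.png

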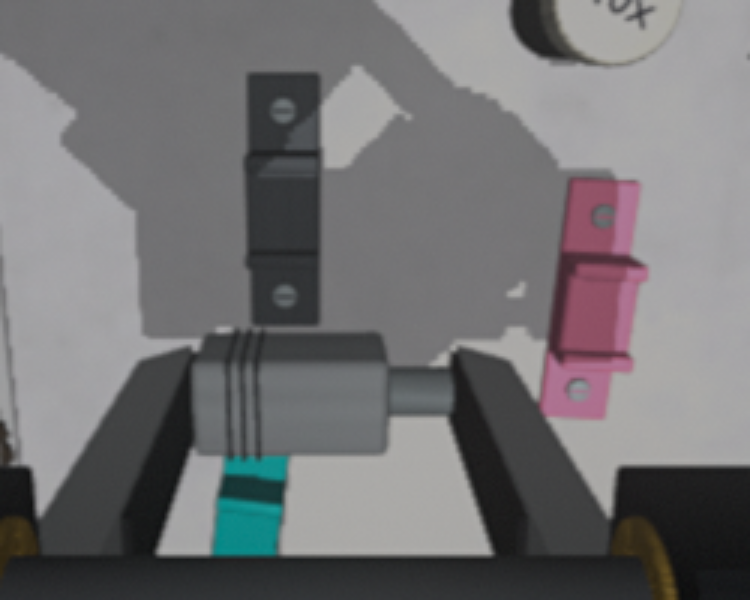

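The dark saddle is in clear view ahead of the held plunger, at crop (283,205). Its centre is (0.441,-0.2636) and its yaw about 0. I'll lower over it.

Emit:
apply_moves([
  [0.0202,-0.0067,0.0,0,-1],
  [0.0202,-0.0067,0.03,0,-1],
  [0.0202,-0.0067,0.06,0,-1],
  [0.0202,-0.0067,0.08,0,-1],
  [0.0202,-0.0067,0.08,0,-1],
  [0.0202,-0.0067,0.08,0,-1],
  [0.0202,-0.0067,0.08,0,-1],
])

```text
time_s: 19.65
tool_pos: [0.45, -0.2658, 0.0523]
tool_rot: [[-0.0, 1.0, 0.002], [1.0, 0.0, -0.002], [-0.002, 0.002, -1.0]]
wrist_force: [-0.4, -0.2, -0.3]
width: 0.0562
grip_force: 9.0
```

```bash
python3 -c "
from h import *
plan([.449,-.264,.0262],0)
im=robot.get_image('wrist'); cv2.imwrite('pics/sad2.png',cv2.resize(im['image'][100:300,150:400],(750,600)))"
```

```text
t 19.65 shift [ 0.0018 -0.001   0.0261] turn 0.01 pos [ 0.45   -0.2658  0.0523] w 0.0562 j6 -0.75 R [1.0e+00 3.0e-04 2.4e-03]
```

View pics/sad2.png

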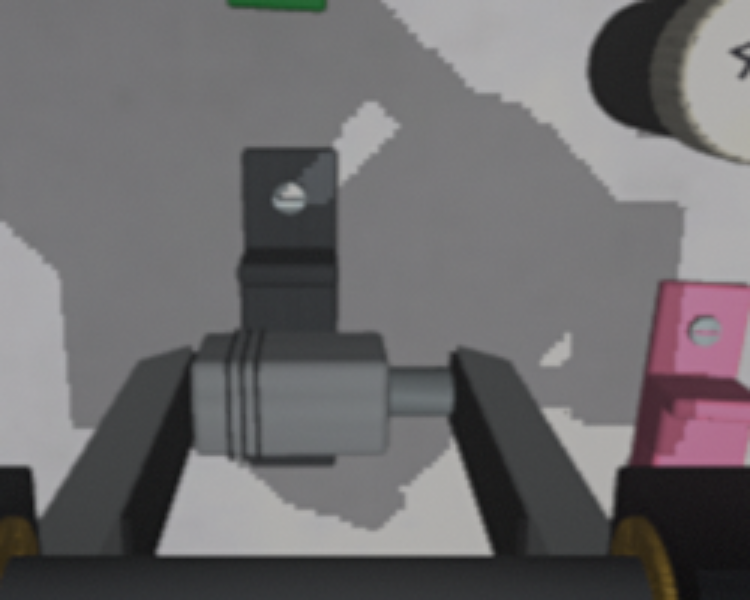

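The barrel (centre x=291) lines up with the saddle (centre x=289). I'll shift 1.5 mm in y and lower it to the seat.

Emit:
apply_moves([
  [0.0016,-0.0008,0.008,0,-1],
  [0.0016,-0.0008,0.014,0,-1],
  [0.0016,-0.0008,0.02,0,-1],
  [0.0016,-0.0008,0.024,0,-1],
  [0.0016,-0.0008,0.0255,0,-1],
  [0.0016,-0.0008,0.0255,0,-1],
  [0.0016,-0.0008,0.0255,0,-1],
  [0.0016,-0.0008,0.0255,0,-1],
])

```text
time_s: 20.5
tool_pos: [0.4478, -0.2635, 0.0253]
tool_rot: [[0.0, 1.0, -0.001], [1.0, -0.0, 0.001], [0.001, -0.001, -1.0]]
wrist_force: [-2.3, 1.6, 5.3]
width: 0.0563
grip_force: 9.0
```

Emit:
apply_moves([
  [0,0.0008,-0.0006,0,-1],
  [0,0.0008,-0.0006,0,-1],
  [0,0.0008,-0.0006,0,0.25],
  [0,0.0008,-0.0006,0,0.35],
  [0,0.0008,-0.0006,0,0.5],
  [0,0.0008,-0.0006,0,0.7],
  [0,0.0008,-0.0006,0,1],
  [0,0.0008,-0.0006,0,1],
])

```text
time_s: 21.3
tool_pos: [0.4488, -0.2636, 0.0256]
tool_rot: [[0.0, 1.0, 0.0], [1.0, -0.0, -0.0], [-0.0, 0.0, -1.0]]
wrist_force: [-0.3, 0.7, -0.8]
width: 0.0906
grip_force: 0.0
```

Emit:
apply_moves([
  [0,0,-0.01,0,1],
  [0,0,-0.04,0,1],
  [0,0,-0.08,0,1],
  [0,0,-0.11,0,1],
  [-0.06,0,-0.13,0,1],
  [-0.06,0,-0.13,0,1],
  [-0.06,0,-0.13,0,1],
  [-0.06,0,-0.13,0,1],
])

```text
time_s: 22.1
tool_pos: [0.4482, -0.3226, 0.1546]
tool_rot: [[0.001, 1.0, -0.001], [1.0, -0.001, 0.002], [0.002, -0.001, -1.0]]
wrist_force: [-0.2, -0.0, -0.5]
width: 0.0942
grip_force: 0.0
```

```bash
cat > chk.py <<'E'
from meas import *
for n in ['wrist','side']:
    im=robot.get_image(n); W=cloud(im); g=im['image'].astype(int)
    z=W[...,2]; d=np.hypot(W[...,0]-.445,W[...,1]+.2635)
    m=(d<.05)&(z>.035)&(z<.05); v,u=np.where(m)
    P=np.array([ray(im,a,b,.04)[:2] for a,b in zip(u,v)])*1000
    print(n,"barrel",len(P),cv2.minAreaRect(P.astype(np.float32)),"z",np.percentile(z[m],[5,50,95]))
    m=(abs(W[...,0]-.441)<.03)&(abs(W[...,1]+.2635)<.06)&(z>-.01)&(z<.012)&(g.max(2)<80)
    v,u=np.where(m); P=np.array([ray(im,a,b,.005)[:2] for a,b in zip(u,v)])*1000
    print("foot",len(P),np.percentile(P,[2,98],axis=0).mean(0))
plan([.40,0,.16],7)
E
python3 chk.py
```

```text
wrist barrel 908 ((448.5107421875, -263.7501525878906), (22.15037727355957, 56.233768463134766), 89.9346923828125) z [0.03846062 0.04031159 0.04154913]
foot 953 [ 441.12080012 -263.63182128]
side barrel 177 ((449.5716552734375, -264.6324768066406), (27.138324737548828, 56.357295989990234), 87.18805694580078) z [0.03576591 0.04057095 0.04277457]
foot 118 [ 440.63748249 -263.69358833]
t 22.2 shift [ 0.3219 -0.0481 -0.005 ] turn -6.98 pos [ 0.4482 -0.3219  0.1542] w 0.0935 j6 -0.83 R [ 1.0e+00  3.0e-04 -1.8e-03]
```

P4 lies at z 0.040 on top (18+22 mm), barrel centre about (0.4405,-0.2637) against the saddle at (0.441,-0.2636), so it is seated. Now a side grip on the softest, P3.

Emit:
apply_moves([
  [0.05,0.01,0,8.5,0],
  [0.1,0.02,0,17,0],
  [0.15,0.03,0,25,0],
  [0.2,0.04,0,33.5,0],
  [0.24,0.05,0,42,0],
  [0.28,0.06,0,50,0],
  [0.28,0.06,0,50,0],
  [0.28,0.06,0,50,0],
])

```text
time_s: 23.0
tool_pos: [0.5081, -0.0409, 0.1546]
tool_rot: [[0.763, 0.646, -0.002], [0.646, -0.763, 0.001], [-0.001, -0.002, -1.0]]
wrist_force: [-0.4, -0.5, -1.1]
width: 0.0469
grip_force: 0.0
```

```bash
python3 -c "
from h import *
plan([.5412,.1603,.12],-84.5)"
```

```text
t 23.0 shift [ 0.1553 -0.1321  0.0347] turn 34.75 pos [ 0.5081 -0.0409  0.1546] w 0.0469 j6 0.57 R [ 0.6461 -0.7632 -0.0017]
```

Emit:
apply_moves([
  [0.04,-0.035,0,8.5,0],
  [0.08,-0.07,0,17,0],
  [0.12,-0.1,0.01,25,0],
  [0.155,-0.132,0.03,33,0],
  [0.155,-0.132,0.035,34.75,0],
  [0.155,-0.132,0.035,34.75,0],
  [0.155,-0.132,0.035,34.75,0],
  [0.155,-0.132,0.035,34.75,0],
])

```text
time_s: 23.8
tool_pos: [0.5431, 0.1558, 0.121]
tool_rot: [[0.996, 0.091, 0.0], [0.091, -0.996, -0.0], [0.0, 0.0, -1.0]]
wrist_force: [0.2, 0.8, 0.2]
width: 0.0468
grip_force: 0.0
```

```bash
python3 -c "
from meas import *
im=robot.get_image('wrist')
for o in plungers(im): print(o)
plan([.5412,.1603,.01],-84.5)"
```

```text
(array([195., 180.]), np.int32(1030), array([553.1, 219.9]), array([58.4, 22.1]), 1.4, np.float64(0.0283))
(array([138., 188.]), np.int32(1061), array([538.2, 278.2]), array([57.6, 22.7]), 19.1, np.float64(0.0273))
(array([254., 188.]), np.int32(990), array([550.6, 160.5]), array([58.1, 20.7]), 5.2, np.float64(0.0279))
t 23.85 shift [-0.0017 -0.0047  0.1112] turn -0.33 pos [0.5432 0.1557 0.1212] w 0.0472 j6 1.56 R [ 9.020e-02 -9.959e-01  3.000e-04]
```

Emit:
apply_moves([
  [-0.001,-0.0045,0.03,-0.3,0],
  [-0.001,-0.0045,0.06,-0.3,0],
  [-0.001,-0.0045,0.09,-0.3,0],
  [-0.001,-0.0045,0.105,-0.3,0],
  [-0.001,-0.0045,0.111,-0.3,0],
  [-0.001,-0.0045,0.111,-0.3,0],
  [-0.001,-0.0045,0.111,-0.3,0],
])

```text
time_s: 24.55
tool_pos: [0.5428, 0.1614, 0.0111]
tool_rot: [[0.995, 0.096, 0.003], [0.096, -0.995, 0.0], [0.003, 0.0, -1.0]]
wrist_force: [-1.1, 0.5, 0.7]
width: 0.0467
grip_force: 0.0
```

Emit:
apply_moves([
  [0,0,0,0,-1],
  [0,0,0,0,-1],
  [0,0,0,0,-1],
  [0,0,0,0,-1],
  [0,0,0,0,-1],
  [0,0,0,0,-1],
  [0,0,0,0,-1],
], squeeze=12)

```text
time_s: 25.25
tool_pos: [0.5418, 0.1615, 0.0101]
tool_rot: [[0.995, 0.096, 0.001], [0.096, -0.995, -0.0], [0.001, 0.0, -1.0]]
wrist_force: [-0.6, -1.5, 4.6]
width: 0.0223
grip_force: 12.0
```

Emit:
apply_moves([
  [0,0,-0.01,0,-1],
  [0,0,-0.03,0,-1],
  [0,0,-0.07,0,-1],
  [0,0,-0.11,0,-1],
  [0,0,-0.13,0,-1],
  [0,0,-0.13,0,-1],
])

```text
time_s: 25.85
tool_pos: [0.5437, 0.1619, 0.1435]
tool_rot: [[0.995, 0.097, 0.007], [0.097, -0.995, 0.001], [0.007, -0.0, -1.0]]
wrist_force: [0.3, -0.7, -0.6]
width: 0.022
grip_force: 12.0
```

```bash
python3 -c "
from h import *
im=robot.get_image('side'); W=cloud(im); m=(abs(W[...,0]-.655)<.07)&(abs(W[...,1]+.177)<.07)&(W[...,2]>.009)&(W[...,2]<.02); v,u=np.where(m)
print(cv2.minAreaRect(np.array([ray(im,a,b,.014)[:2]*1000 for a,b in zip(u,v)],np.float32)))
plan([.655,-.177,.14],-17)"
```

```text
((657.4497680664062, -179.70872497558594), (101.16858673095703, 76.93869018554688), 73.46595001220703)
t 25.9 shift [0.0797 0.348  0.0009] turn -67.46 pos [0.542  0.1617 0.1407] w 0.0221 j6 1.56 R [ 9.650e-02 -9.953e-01 -2.000e-04]
```

Emit:
apply_moves([
  [0.01,0.045,0,-8.5,-1],
  [0.02,0.09,0,-17,-1],
  [0.03,0.135,0,-25.5,-1],
  [0.04,0.18,0,-34,-1],
  [0.05,0.225,0,-42.5,-1],
  [0.06,0.27,0,-51,-1],
  [0.07,0.315,0,-59.5,-1],
  [0.0776,0.356,0,-67.5,-1],
])

```text
time_s: 26.7
tool_pos: [0.6518, -0.1868, 0.1362]
tool_rot: [[0.287, 0.958, -0.004], [0.958, -0.287, 0.002], [0.001, -0.005, -1.0]]
wrist_force: [0.7, 0.1, 0.2]
width: 0.0217
grip_force: 12.0
```

Emit:
apply_moves([
  [0,0,0,0,-1],
  [0,0,0,0,-1],
  [0,0,0,0,-1],
])

```text
time_s: 27.0
tool_pos: [0.6519, -0.1837, 0.1376]
tool_rot: [[0.292, 0.956, -0.003], [0.956, -0.292, 0.002], [0.001, -0.003, -1.0]]
wrist_force: [-0.4, 0.2, -0.0]
width: 0.0216
grip_force: 12.0
```

```bash
python3 -c "
from h import *
im=robot.get_image('wrist'); W=cloud(im); m=(abs(W[...,0]-.655)<.07)&(abs(W[...,1]+.177)<.07)&(W[...,2]>.009)&(W[...,2]<.02); v,u=np.where(m)
print(cv2.minAreaRect(np.array([ray(im,a,b,.014)[:2]*1000 for a,b in zip(u,v)],np.float32)))
plan([.654,-.1857,.011],-17)"
```

```text
((656.828857421875, -176.77011108398438), (94.56118774414062, 76.60580444335938), 73.01738739013672)
t 27.05 shift [-0.0016  0.0027  0.1272] turn 0.07 pos [ 0.6521 -0.1835  0.1382] w 0.022 j6 -0.15 R [ 0.9567 -0.2911 -0.0025]
```

Emit:
apply_moves([
  [-0.001,0.002,0.04,0,-1],
  [-0.001,0.002,0.08,0,-1],
  [-0.001,0.002,0.105,0,-1],
  [-0.001,0.002,0.117,0,-1],
  [-0.001,0.002,0.123,0,-1],
  [-0.001,0.002,0.127,0,-1],
  [-0.001,0.002,0.127,0,-1],
  [-0.001,0.002,0.127,0,-1],
])

```text
time_s: 27.85
tool_pos: [0.6556, -0.1872, 0.0141]
tool_rot: [[0.292, 0.956, 0.002], [0.956, -0.292, -0.001], [-0.0, 0.003, -1.0]]
wrist_force: [0.8, -0.7, -1.2]
width: 0.0217
grip_force: 12.0
```

```bash
python3 -c "
from h import *
plan([.654,-.1857,.0105],-17);print(robot.state()['wrist_force'])"
```

```text
t 27.85 shift [ 0.001  -0.002   0.0036] turn 0.03 pos [ 0.6556 -0.1872  0.0141] w 0.0217 j6 -0.15 R [ 0.9565 -0.2918  0.0025]
[ 0.76391741 -0.67548397 -1.19897416]
```

Lower 3.5 mm, then open to about 33 mm so the fingers stay inside the rim.

Emit:
apply_moves([
  [0,-0.001,0.002,0,-1],
  [0,-0.001,0.0035,0,-1],
  [0,-0.001,0.0035,0,-1],
  [0,-0.001,0.0035,0,-0.3],
  [0,-0.001,0.0035,0,-0.3],
  [0,-0.001,0.0035,0,-0.3],
  [0,-0.001,0.0035,0,-0.3],
])

```text
time_s: 28.55
tool_pos: [0.6535, -0.1865, 0.0088]
tool_rot: [[0.292, 0.956, -0.0], [0.956, -0.292, 0.0], [0.0, -0.0, -1.0]]
wrist_force: [0.1, 0.6, -0.2]
width: 0.033
grip_force: 0.0
```

Emit:
apply_moves([
  [0,0,-0.015,0,-0.3],
  [0,0,-0.04,0,-0.3],
  [0,0,-0.08,0,-0.3],
  [0,0,-0.12,0,-0.3],
  [0,0,-0.16,0,-0.3],
  [-0.1,0,-0.19,0,-0.3],
  [-0.1,0,-0.19,0,-0.3],
  [-0.1,0,-0.19,0,-0.3],
])

```text
time_s: 29.35
tool_pos: [0.6242, -0.2874, 0.2035]
tool_rot: [[0.297, 0.955, 0.005], [0.955, -0.297, -0.005], [-0.003, 0.006, -1.0]]
wrist_force: [0.5, 0.5, 0.2]
width: 0.0329
grip_force: 0.0
```

Run:
```python
exec(open('chk.py').read())
im=robot.get_image('side'); W=cloud(im); z=W[...,2]
m=(abs(W[...,0]-.655)<.04)&(abs(W[...,1]+.177)<.05)&(z>.019); v,u=np.where(m)
print('tray plunger',len(v),cv2.minAreaRect(np.array([ray(im,a,b,.025)[:2]*1000 for a,b in zip(u,v)],np.float32)),np.percentile(z[m],[5,50,95]))
for n,x,y in [('beaker',.5423,-.0598),('can',.5378,-.1969),('eye',.7233,.1173),('flask',.7467,-.0302)]:
    m=(np.hypot(W[...,0]-x,W[...,1]-y)<.045)&(z>.0125); print(n,W[m].mean(0).round(4),W[m].max(0).round(3))
cv2.imwrite('pics/fin.png',cv2.resize(im['image'][90:300,150:400],(714,600)))
```

```text
wrist barrel 599 ((450.8987121582031, -262.6718444824219), (59.81792449951172, 22.5823974609375), 1.0005452632904053) z [0.03646866 0.04050318 0.04168519]
foot 603 [ 442.53575262 -263.08723615]
side barrel 173 ((449.1690368652344, -264.15484619140625), (55.5539665222168, 28.369524002075195), 1.783295750617981) z [0.03578452 0.04085412 0.04287724]
foot 28 [ 440.68187695 -288.51438971]
t 29.45 shift [ 0.2049 -0.2978  0.0399] turn -24.1 pos [ 0.6243 -0.2834  0.2005] w 0.0329 j6 -0.29 R [ 0.9558 -0.294   0.0018]
tray plunger 191 ((973.5853271484375, 492.93402099609375), (1553.31298828125, 82.3719482421875), 67.11676025390625) [0.0214491  0.02670011 0.53254343]
beaker [ 0.541  -0.0621  0.0475] [ 0.569 -0.032  0.074]
can [ 0.5418 -0.2152  0.3732] [ 0.582 -0.179  0.562]
eye [0.7261 0.1051 0.0142] [0.733 0.108 0.017]
flask [ 0.7467 -0.0382  0.0433] [ 0.774 -0.018  0.1  ]
```

View pics/fin.png

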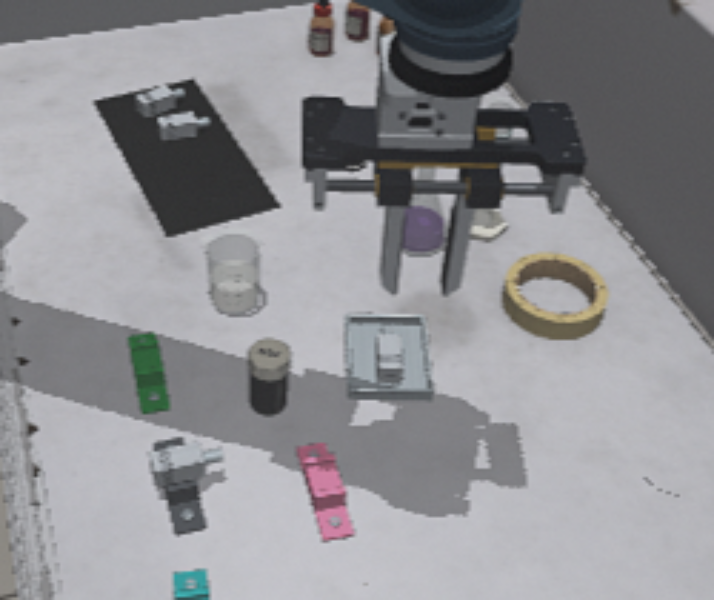

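The final picture shows P4 seated on the dark saddle at (178,465) and P3 flat in the tray at (390,355). P1 and P2 are on the mat, and the visible bystanders are in place.

```bash
python3 -c "
from bench import robot
print(robot.hand_in())"
```

```text
the job is handed in; nothing more can be done
None
```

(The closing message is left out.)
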